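# Chock the lying sample bottle, then sink its stop pins

### The arm

A 7-joint arm with a two-finger parallel gripper is mounted at the origin on the work surface. World frame = base frame: x ahead of the robot, y to its left, z up, the work surface at z = 0. Lengths are in m, angles in rad, forces in N, time in s.
With the tool pointing down it reaches from about 0.35 to 0.9 m from the base axis. Payload 8.1 kg.
Tool frame: the origin (TCP) lies midway between the tips of the shut fingers; the grasp point (between the pads) lies 19 mm behind it; z points along the fingers, y is the line along which they close (so a half turn about z gives the same grasp; the last joint's range is limited). The gripper opens to 92 mm and grips with 3 to 60 N. Pads are 19 mm wide; open, the fingers measure 130 mm over their backs; the gripper's body (75 mm by 190 mm) begins 47 mm behind the grasp point.
Start: joints at [1.091, 0.434, 0.025, 1.573, -0.012, 1.134, -0.075], TCP at [0.23, -0.581, 0.227] pointing down, gripper open.
Joint ranges: [-2.62, 2.62], [-0.44, 2.09], [-1.27, 1.32], [0.08, 2.57], [-1.32, 4.46], [0.12, 2], [-2.74, 2.74]. Speed limits (rad/s): [2.22, 2.22, 3.01, 3.01, 3.14, 3.14, 3.14].

### API

Orientations are given as a rotation vector (axis times angle).
In Python, from cell import readout, get_image, calibration, ticket gives the robot as it stands. The module is installed in compiled form; this text tells all that it offers.
- The arm moves only by the tool move_arm, never from a script. Its argument "series" is a list of rows, each a list of 6 numbers: the shift along the world's x, y, z as a fraction of full scale, then the turn, a rotation vector about the world's x, y, z as a fraction of full scale. A call has 1 to 5 rows; each row is the pose to reach, as a shift and turn from the pose commanded when the call began; what a row does not reach only later rows make up. Full scale, the value 1, is 0.75 m for a shift and 60 degrees for a turn. A row lasts 1/10 s, in which the tool goes at most 50 mm and 8.59 degrees, less where a joint would pass 70% of its speed; a pose out of reach is approached as far as the arm can. A call with a number of a shift or a turn outside -1 to 1 is refused whole. A call with a gripper value outside its range is refused whole. "claw" is the opening, from -1 (shut) to 1 (fully open), so that 0 is half open, set as the call begins (left out, the last holds). The fingers move at their own pace and stop on an object; "squeeze" is the grip in N (left out, the last holds). Time passes only in rows, so rows that repeat a pose let the fingers close. It gives the time, the measured TCP pose, the force, the opening and the grip force at its end, in the units of the state.
- readout.observe(): the state, without advancing time (a new reading comes with each control period).
- get_image(name): name is "scene" or "top" or "wrist"; returns (picture, depth): 400x640x3 uint8, red, green, blue; 400x640 float32, m along the optical axis (not along the pixel's ray), 0 where there is no reading.
- calibration(name): a dict with "fx", "fy", "cx", "cy" (pixels), "k1" (the pictures are not rectified: a ray, as slopes to the right and down, at radius r is drawn at 1 + k1 r^2 times it, then the intrinsics apply), "view" (4x4, takes a point from world to camera coordinates); the wrist camera has in their place "mount" (4x4, takes a point from camera to tool coordinates, whose origin is the TCP and whose axes are the flange's). Camera axes: x right, y down, z forward; pixel columns grow to the right and rows downward; lengths in m; the calibration is good to about 2 mm. A picture is of the moment at which its call begins: read the wrist's pose just before it. calibration takes no time and is no camera call.
- ticket.sign_off(): hands the job in; it is judged then, once.
The state is a dict: "clock": time; "joints": joint angles; "dq": joint speeds; "joint_efforts": joint torques, N m; "position": TCP position; "ee_rot": TCP orientation; "force": force on the tool from outside, world axes, zero at the start; "ft_torque": the same for the moment, N m; "width": opening from 0.0 (shut) to 1.0 (fully open); "gripper_force": force on a finger pad.
Only numpy, scipy, OpenCV 4.12 (cv2) and the standard library are available. Lean on these libraries where they do the work, as an engineer would, in place of code of your own. Each camera call takes 0.05 s, during which the arm holds its last target. There are 200 camera calls.

### The job

The sample bottle lying on the sloping rest is held only by two small stop pins. Push the wooden wedge chock, nose first and square, snug against the middle of the bottle's low side, let go of it, then press the rest's round release pad fully down so that the pins sink away. The bottle must stay lying where it is, now held by the chock.

Things in the scene. Friction and masses are not known exactly. Their poses are not given: they have to be found in the camera images.
- rest: Fixed sloping bottle rest: aluminium plate 260 x 260 mm, white back wall. Origin on the bench; x level, pointing downhill, y level across, z up. The plate falls 6 degrees to +x; its top is 30 mm up at the origin and spans x -100 to 160, y -130 to 130 mm. Two 8 mm steel stop pins stand 20 mm out of it at x = 11, y = -65 and 65 mm, against the bottle's low side; the chock goes between them.
- bottle_mid (a point): White plastic bottle, about 0.45 kg, lying across the slope: plain round barrel 70 mm in diameter, 170 mm long, with a 52 mm blue cap beyond the +y end. The point is on the axis, half-way along the barrel; y is the bottle's axis (x and z turn as it rolls).
- chock_grip (a point): Middle of the upright grip (24 x 26 mm, pinch the 26 along y; 30 to 65 mm up) on the tail of the wooden wedge chock, 0.2 kg, 80 x 40 x 30 mm. It is 48 mm above the underside; x points to the thin nose 63 mm ahead, tail end 17 mm behind. With the chock touching the bottle it is 78 mm downhill of the bottle's axis. A wooden block with the same grip but both ends square is not the chock.
- pad_top (a point): Middle of the top of the round grey release pad, 40 mm in diameter, on the white box beside the rest; 64 mm above the bench when up. It goes straight down 26 mm to a firm stop, against about 5 N of friction, and stays where it is left; both pins go down with it.
There are look-alikes about, which are no part of the job. What is shaped like the part that bears chock_grip but orange is not meant. What is shaped like the part that bears bottle_mid but orange is not meant.

How it is judged:
By the outcome, as a careful person would: the job done as asked, in the order asked, and still so for the second after the job is handed in, with the robot touching nothing.
It also fails if it takes over 45 s, if anything falls off the work surface, if the arm or the gripper's body presses on something with over 40 N, if the wrist force passes 120 N, or if a joint passes its speed limit or range.

## Working session

There is one attempt and no reset: what is moved stays moved. The work goes in short steps, Python scripts to look and compute and a tool call to move; the robot and the scene stay as the last step left them, time stands still between calls to the robot, and variables do not carry over. Pictures are saved under pics/ and viewed, at most 10 in all, crops included, and the job is handed in when it is done.

Besides the shell and the picture viewer there is one more tool, called as name(argument=value, ...), one argument or row to a line, values as JSON. move_arm: Moves the arm, as the interface text tells. Shift numbers are shares of 0.75 m and turn numbers shares of 60 degrees, none past 1 either way. Its arguments: {"type":"object","properties":{"series":{"type":"array"},"claw":{"type":"number"},"squeeze":{"type":"number"}},"required":["series"]}

```bash
mkdir -p pics; cat > h.py <<'E'
import numpy as np, cv2
from cell import readout, get_image, calibration, ticket
from scipy.spatial.transform import Rotation as R
def cloud(name):
    s=readout.observe(); c=calibration(name); im,d=get_image(name)
    K=np.array([[c['fx'],0,c['cx']],[0,c['fy'],c['cy']],[0,0,1.]])
    v,u=np.mgrid[:400,:640]
    p=cv2.undistortPoints(np.stack([u,v],-1).reshape(-1,1,2).astype(float),K,np.array([c['k1'],0,0,0.])).reshape(400,640,2)
    P=np.dstack([p*d[...,None],d,np.ones_like(d)])
    if 'view' in c: T=np.linalg.inv(c['view'])
    else:
        W=np.eye(4); W[:3,:3]=R.from_rotvec(s['ee_rot']).as_matrix(); W[:3,3]=s['position']; T=W@c['mount']
    X=(P@np.array(T).T)[...,:3]; X[d==0]=np.nan
    return im,X
def save(im,f,z=1): cv2.imwrite('pics/'+f,cv2.resize(im[...,::-1],None,fx=z,fy=z,interpolation=cv2.INTER_CUBIC))
E
python3 - <<'E'
from h import *
s=readout.observe(); print({k:np.round(v,3).tolist() for k,v in s.items()})
for n in ['scene','top']:
    im,X=cloud(n); save(im,n+'1.png',1.25); np.savez(n+'1.npz',im=im,X=X)
E
```

```text
{'clock': 0.0, 'joints': [1.091, 0.435, 0.025, 1.574, -0.012, 1.134, -0.075], 'dq': [0.0, -0.001, 0.0, 0.001, -0.0, 0.0, -0.0], 'joint_efforts': [-0.0, -66.785, 0.984, -31.446, -0.061, 0.043, 0.0], 'position': [0.23, -0.581, 0.226], 'ee_rot': [-3.085, -0.588, 0.001], 'force': [-0.369, -0.224, -0.258], 'ft_torque': [-0.027, -0.023, -0.04], 'gripper_force': 0.0, 'width': 0.998}
```

View pics/scene1.png

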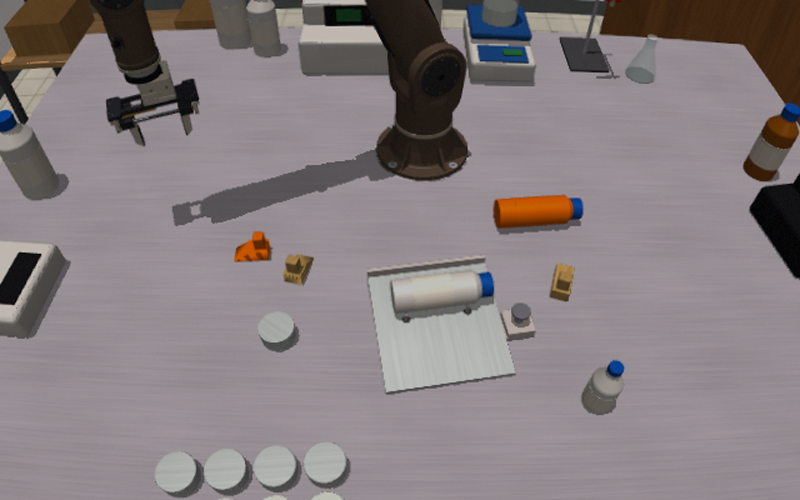

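View pics/top1.png

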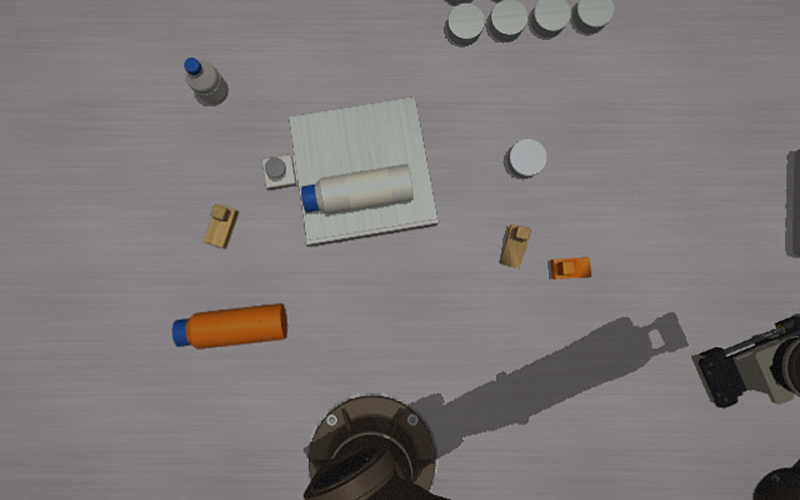

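The scene and top views show the following. The white bottle is on the rest, at top-view pixel (360,188) in the 800-wide picture, with the pad at (276,168). Possible chocks are wooden A (220,227), wooden B (516,245) and orange (570,268), which is excluded. The orange bottle at (235,326) is excluded too. I'll crop both wooden ones and measure.

```bash
python3 - <<'E'
from h import *
t=np.load('top1.npz'); s=np.load('scene1.npz')
def cr(im,u,v,w=26,h=24): return cv2.resize(im[v-h:v+h,u-w:u+w],(390,290),interpolation=cv2.INTER_CUBIC)
A=np.vstack([np.hstack([cr(t['im'],176,182),cr(t['im'],412,196)]),np.hstack([cr(s['im'],450,226),cr(s['im'],238,214)])])
save(A,'crop.png')
def blob(z,lo,hi,c,r):
    X=z['X']; m=(X[...,2]>lo)&(X[...,2]<hi)&(np.hypot(X[...,0]-c[0],X[...,1]-c[1])<r); return X[m]
X=t['X']
for n,(u,v) in dict(A=(176,182),B=(412,196),pad=(221,134),bot=(290,150)).items():
    c=X[v,u]; print(n,c.round(4))
    for lo,hi in dict(A=[(.008,.04),(.055,.075)],B=[(.008,.04),(.055,.075)],pad=[(.057,.072)],bot=[(.07,.13)])[n]:
        b=blob(t,lo,hi,c,.06 if n!='bot' else .13)
        if len(b)<5: print('few');continue
        r=cv2.minAreaRect((b[:,:2]*1000).astype(np.float32)); print(lo,len(b),b.mean(0).round(4),np.round(r[0],1),np.round(r[1],1),round(r[2],1),b[:,2].max().round(4))
# plate
c=X[90,290]; 
b=X[(abs(X[...,0]-c[0])<.2)&(abs(X[...,1]-c[1])<.2)&(X[...,2]>.008)&(X[...,2]<.045)]
print(c,len(b))
A=np.c_[b[:,:2],np.ones(len(b))]; k=np.ones(len(b),bool)
# fit on low area: restrict around c
k=np.hypot(b[:,0]-c[0],b[:,1]-c[1])<.06
q=np.linalg.lstsq(A[k],b[k,2],rcond=None)[0]; print('plane',q, np.degrees(np.arctan(np.hypot(*q[:2]))), 'downhill az',np.degrees(np.arctan2(-q[1],-q[0])))
k=abs(A@q-b[:,2])<.004
r=cv2.minAreaRect((b[k,:2]*1000).astype(np.float32)); print('plate',r, cv2.boxPoints(r).round())
E
```

```text
A [0.4514 0.3012 0.0293]
0.008 482 [0.4498 0.2993 0.0286] [457.3 297.4] [49.  83.8] 71.3 0.04
0.055 117 [0.4782 0.2936 0.0644] [478.8 295.3] [27.1 23.8] 72.2 0.0693
B [ 0.4185 -0.2811  0.0283]
0.008 393 [ 0.4153 -0.2794  0.0228] [ 420.7 -283.4] [41.7 76.2] 75.4 0.0396
0.055 113 [ 0.4408 -0.2881  0.0641] [ 441.2 -288.8] [26.2 23.6] 72.5 0.0708
pad [0.5647 0.1865 0.062 ]
0.057 211 [0.5662 0.1888 0.064 ] [566.  188.6] [37.5 37.9] 1.4 0.0701
bot [0.5185 0.0175 0.1062]
0.07 2418 [0.5176 0.0251 0.0943] [520.4  30.2] [ 70.2 207.3] 9.9 0.1081
[0.68904631 0.02311427 0.01404196] 6886
plane [-0.10600607 -0.01863758  0.0881609 ] 6.143209382660169 downhill az 9.971615018766984
plate ((580.924072265625, 57.52696228027344), (237.8945770263672, 325.93975830078125), 9.343076705932617) [[ 437.  199.]
 [ 490. -123.]
 [ 725.  -84.]
 [ 672.  238.]]
```

View pics/crop.png

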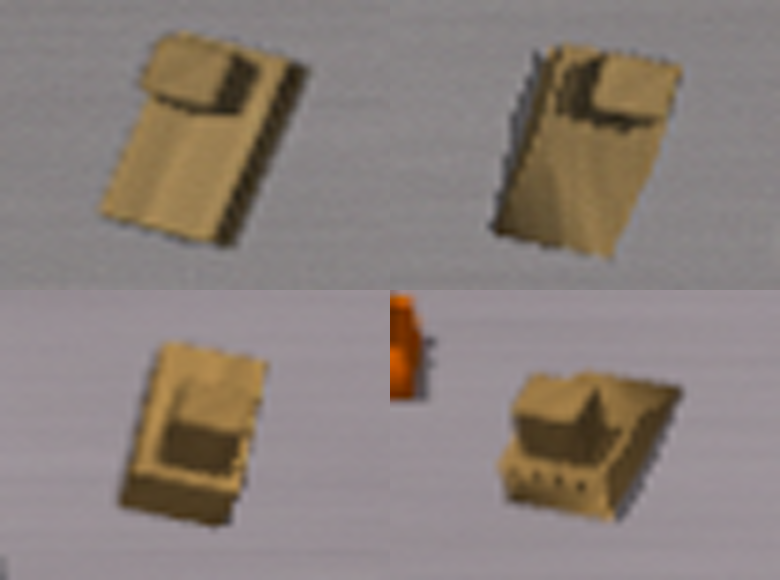

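The crop shows that the right column (B, top view 516,245) tapers to a thin nose pointing towards the robot (−x), so it is the chock. The left one (A) is square at both ends. Every measured height and size agrees with the description: the grip top at 64 mm, the pad at 64 mm, and the plane at 6.1° passing 30 mm at the derived origin. I'll go above B.

move_arm(
  series=[
    [0.281, 0.389, -0.088, 0, 0, -0.65],
    [0.281, 0.389, -0.088, 0, 0, -0.65],
    [0.281, 0.389, -0.088, 0, 0, -0.65],
    [0.281, 0.389, -0.088, 0, 0, -0.65],
    [0.281, 0.389, -0.088, 0, 0, -0.65],
  ],
  claw=0.3,
)

```text
clock: 0.6
position: [0.3719, -0.3841, 0.182]
ee_rot: [3.104, -0.485, -0.0]
force: [0.5, -0.5, 0.0]
width: 0.661
gripper_force: 0.0
```

move_arm(
  series=[
    [0.09, 0.125, -0.028, 0, 0, 0],
    [0.09, 0.125, -0.028, 0, 0, 0],
    [0.09, 0.125, -0.028, 0, 0, 0],
    [0.09, 0.125, -0.028, 0, 0, 0],
    [0.09, 0.125, -0.028, 0, 0, 0],
  ],
)

```text
clock: 1.1
position: [0.4385, -0.2921, 0.1613]
ee_rot: [3.105, -0.475, -0.001]
force: [1.0, -0.9, -0.2]
width: 0.652
gripper_force: 0.0
```

```bash
python3 - <<'E'
from h import *
im,X=cloud('wrist'); save(im,'w1.png',1.0)
s=readout.observe(); p=s['position']; print(p, R.from_rotvec(s['ee_rot']).as_matrix().round(3).tolist())
Y=X-np.array([.4412,-.2888,0]); m=(X[...,2]>.055)&(X[...,2]<.075)&(np.hypot(Y[...,0],Y[...,1])<.04)
b=X[m]; print(len(b))
if len(b)>9: print(b.mean(0),cv2.minAreaRect((b[:,:2]*1000).astype(np.float32)))
m=(X[...,2]>.005)&(X[...,2]<.07)&(np.hypot(Y[...,0],Y[...,1])<.1)&(Y[...,1]>-.05)
b=X[m]; print(len(b),cv2.minAreaRect((b[:,:2]*1000).astype(np.float32)))
E
```

```text
[ 0.43803849 -0.2930258   0.16145857] [[0.954, -0.301, -0.001], [-0.301, -0.954, -0.001], [-0.0, 0.001, -1.0]]
727
[ 0.44347627 -0.29101506  0.06461431] ((442.2522277832031, -290.7221374511719), (26.059789657592773, 23.98271942138672), 73.93557739257812)
2436 ((420.6426086425781, -285.09307861328125), (40.009334564208984, 78.81006622314453), 75.63800811767578)
```

move_arm(
  series=[
    [0.006, 0.003, -0.05, 0, 0, 0.037],
    [0.006, 0.003, -0.1, 0, 0, 0.037],
    [0.006, 0.003, -0.14, 0, 0, 0.037],
    [0.006, 0.003, -0.167, 0, 0, 0.037],
    [0.006, 0.003, -0.167, 0, 0, 0.037],
  ],
)

```text
clock: 1.65
position: [0.4406, -0.2905, 0.034]
ee_rot: [-3.113, 0.42, 0.007]
force: [0.0, 1.0, 0.7]
width: 0.65
gripper_force: 0.0
```

move_arm(
  series=[
    [0, 0, 0, 0, 0, 0],
    [0, 0, 0, 0, 0, 0],
    [0, 0, 0, 0, 0, 0],
    [0, 0, 0, 0, 0, 0],
    [0, 0, 0, 0, 0, 0],
  ],
  claw=-1,
  squeeze=25,
)

```text
clock: 2.15
position: [0.4437, -0.29, 0.0369]
ee_rot: [3.113, -0.415, 0.002]
force: [1.1, -1.8, 2.0]
width: 0.284
gripper_force: 25.0
```

move_arm(
  series=[
    [0, 0, 0.06, 0, 0, 0],
    [0, 0, 0.12, 0, 0, 0],
    [0.04, 0.07, 0.17, 0, 0, 0.1],
    [0.08, 0.13, 0.18, 0, 0, 0.2],
    [0.12, 0.19, 0.18, 0, 0, 0.3],
  ],
)

```text
clock: 2.65
position: [0.5193, -0.1696, 0.1713]
ee_rot: [3.139, 0.081, 0.005]
force: [1.9, -0.6, -2.7]
width: 0.285
gripper_force: 25.0
```

move_arm(
  series=[
    [0.035, 0.055, 0, 0, 0, 0.06],
    [0.07, 0.11, 0, 0, 0, 0.118],
    [0.105, 0.17, 0, 0, 0, 0.118],
    [0.14, 0.24, 0, 0, 0, 0.118],
    [0.14, 0.24, 0, 0, 0, 0.118],
  ],
)

```text
clock: 3.15
position: [0.6245, 0.018, 0.1688]
ee_rot: [-3.125, -0.283, -0.002]
force: [-0.0, 1.2, -2.5]
width: 0.287
gripper_force: 25.0
```

move_arm(
  series=[
    [0, 0, 0, -0.008, 0.05, 0],
    [0, 0, 0, -0.017, 0.0985, 0],
    [0, 0, 0, -0.017, 0.0985, 0],
  ],
)

```text
clock: 3.45
position: [0.6234, 0.0101, 0.1682]
ee_rot: [3.117, 0.271, -0.166]
force: [0.1, -0.6, -2.3]
width: 0.278
gripper_force: 25.0
```

```bash
python3 - <<'E'
from h import *
from scipy.optimize import least_squares
s=readout.observe(); Rm=R.from_rotvec(s['ee_rot']).as_matrix(); print(s['position'],Rm.round(4).tolist(), s['force'])
im,X=cloud('wrist'); save(im,'w2.png',1.0); np.savez('w2.npz',im=im,X=X)
ps=[]
for n in ['top','scene','wrist']:
    im,X=cloud(n) if n!='wrist' else (im,X)
    if n=='wrist': d=np.load('w2.npz'); im,X=d['im'],d['X']
    hsv=cv2.cvtColor(im,cv2.COLOR_RGB2HSV)
    ex=np.array([.985,.172]); ey=np.array([-.172,.985]); q=X[...,:2]-np.array([.5236,.012])
    m=(X[...,2]>.065)&(X[...,2]<.115)&(abs(q@ex)<.045)&(abs(q@ey)<.08)
    b=X[m]; print(n,len(b))
    if len(b)<50: continue
    def f(p):
        d=np.array([-np.sin(p[2]),np.cos(p[2]),0]); w=b-np.array([p[0],p[1],p[3]]); 
        # p[1] fixed along axis; use x at y=.012
        w=b-np.array([p[0],.012,p[3]]); w=w-np.outer(w@d,d); return np.linalg.norm(w,axis=1)-.035
    g=least_squares(lambda p:f([p[0],0,p[1],p[2]]),[.5236,.172,.068],loss='soft_l1',f_scale=.001)
    print(n,'axis x at y=.012',g.x[0].round(4),'yaw',np.degrees(g.x[1]).round(2),'z',g.x[2].round(4),'rms',np.sqrt(np.mean(f([g.x[0],0,g.x[1],g.x[2]])**2)))
    # barrel ends
    m=(X[...,2]>.055)&(X[...,2]<.115)&(abs(q@ex)<.05)&(abs(q@ey)<.15)
    blue=(hsv[...,0]>100)&(hsv[...,0]<130)&(hsv[...,1]>120)
    a=(q@ey)[m&~blue]; c=(q@ey)[m&blue]; print(' white',np.percentile(a,[.5,99.5]).round(4),'blue',np.percentile(c,[1,99]).round(4) if len(c)>5 else 0)
E
```

```text
[0.62342857 0.01014823 0.16818362] [[0.9794, 0.1725, -0.1046], [0.1716, -0.985, -0.018], [-0.1062, -0.0004, -0.9943]] [ 0.11709805 -0.56778732 -2.34376473]
top 0
scene 266
scene axis x at y=.012 0.5238 yaw 9.67 z 0.0681 rms 0.001768645270971676
 white [-0.084  0.111] blue [0.0982 0.1141]
wrist 466
wrist axis x at y=.012 0.525 yaw 9.83 z 0.0681 rms 0.0003239637914826471
 white [-0.0507  0.0119] blue 0
```

View pics/w2.png

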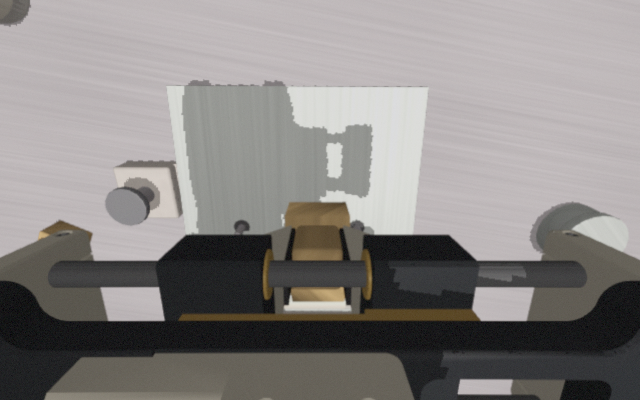

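The wrist view looks downhill. The chock is held, its tail at (317,212), between the pins at (242,227) and (357,227), with the pad at (127,205). Next I'll measure the chock in the tool frame and the bottle's middle.

```bash
python3 - <<'E'
from h import *
ex=np.array([.985,.172]); ey=np.array([-.172,.985])
d=np.load('w2.npz'); im,X=d['im'],d['X']
s=readout.observe(); Rm=R.from_rotvec(s['ee_rot']).as_matrix(); L=(X-s['position'])@Rm  # tool coords
hsv=cv2.cvtColor(im,cv2.COLOR_RGB2HSV); wood=(hsv[...,1]>80)&(hsv[...,0]>8)&(hsv[...,0]<28)
m=wood&(abs(L[...,0])<.06)&(abs(L[...,1])<.03)&(abs(L[...,2])<.06); print(m.sum())
b=L[m]; 
for lo,hi in [(-.045,-.025),(-.025,-.005),(-.005,.01),(.01,.04)]:
    k=b[(b[:,2]>lo)&(b[:,2]<hi)]
    if len(k)>5: print(lo,hi,len(k),'x',np.percentile(k[:,0],[1,50,99]).round(4),'y',np.percentile(k[:,1],[1,99]).round(4),'z',np.percentile(k[:,2],[5,50,95]).round(4))
for (u,v) in [(242,225),(357,227)]:
    w=X[v-8:v+6,u-9:u+9].reshape(-1,3); w=w[w[:,2]>.038]
    if len(w): print('pin',w.mean(0).round(4),w[:,2].max(),len(w))
t=np.load('top1.npz'); im,X=t['im'],t['X']; hsv=cv2.cvtColor(im,cv2.COLOR_RGB2HSV)
q=X[...,:2]-np.array([.5245,.012]); blue=(hsv[...,0]>100)&(hsv[...,0]<130)&(hsv[...,1]>120)
near=(abs(q@ex)<.012)&(abs(q@ey)<.15)&(X[...,2]>.07)
a=(q@ey)[near&~blue]; c=(q@ey)[near&blue]; print('barrel y',np.percentile(a,[0.5,99.5]).round(4),'cap',np.percentile(c,[1,99]).round(4))
E
```

```text
3717
-0.045 -0.025 763 x [-0.0117  0.0081  0.0113] y [-0.0131  0.0128] z [-0.0291 -0.0275 -0.0254]
-0.025 -0.005 740 x [0.0083 0.0108 0.0115] y [-0.0129  0.0127] z [-0.0242 -0.0161 -0.0061]
-0.005 0.01 1004 x [0.0083 0.0118 0.0161] y [-0.0189  0.019 ] z [-0.0036  0.0067  0.0085]
0.01 0.04 1210 x [-0.0594  0.0155  0.0163] y [-0.0188  0.019 ] z [0.0119 0.0237 0.0313]
pin [0.5498 0.083  0.0415] 0.04590098041246088 20
pin [ 0.6321 -0.0123  0.1589] 0.1784485359435452 88
barrel y [-0.0838  0.0958] cap [0.0972 0.1216]
```

move_arm(
  series=[
    [0.009, 0.0284, -0.05, 0, 0, 0],
    [0.009, 0.0284, -0.09, 0, 0, 0],
    [0.009, 0.0284, -0.12, 0, 0, 0],
    [0.009, 0.0284, -0.1367, 0, 0, 0],
    [0.009, 0.0284, -0.1367, 0, 0, 0],
  ],
)

```text
clock: 4.1
position: [0.6285, 0.0304, 0.0652]
ee_rot: [3.117, 0.269, -0.167]
force: [-0.3, 0.5, -2.2]
width: 0.282
gripper_force: 25.0
```

move_arm(
  series=[
    [0, 0, 0, 0, 0, 0],
    [0, 0, 0, 0, 0, 0],
    [0, 0, 0, 0, 0, 0],
  ],
)

```text
clock: 4.4
position: [0.6307, 0.031, 0.0678]
ee_rot: [3.117, 0.269, -0.16]
force: [-0.5, 1.3, -1.7]
width: 0.286
gripper_force: 25.0
```

```bash
python3 - <<'E'
from h import *
s=readout.observe(); print(s['position'],s['force'],R.from_rotvec(s['ee_rot']).as_matrix().round(4).tolist())
im,X=cloud('scene'); save(im[190:330,260:440],'s2.png',4.4)
s=readout.observe(); print(s['position'],s['force'])
E
```

```text
[0.63066046 0.03098983 0.06784841] [-0.519731    1.26652189 -1.66626244] [[0.98, 0.1715, -0.1007], [0.1706, -0.9852, -0.0175], [-0.1022, -0.0, -0.9948]]
[0.63051681 0.0309934  0.06762893] [ 0.45311479  0.04740584 -1.74240558]
```

View pics/s2.png

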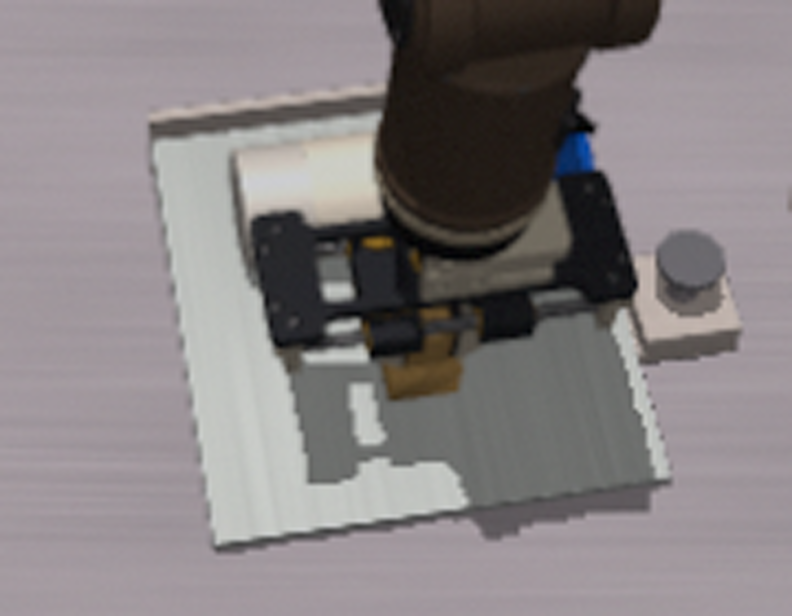

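The picture shows the chock's tail at (425,375), held just above the plate and downhill of the bottle, with the pad at (690,262). I'll lower it until it touches.

move_arm(
  series=[
    [0, 0, -0.006, 0, 0, 0],
    [0, 0, -0.0105, 0, 0, 0],
    [0, 0, -0.0105, 0, 0, 0],
    [0, 0, -0.0105, 0, 0, 0],
  ],
)

```text
clock: 4.85
position: [0.6296, 0.031, 0.0584]
ee_rot: [3.117, 0.27, -0.164]
force: [-0.4, -0.3, -1.9]
width: 0.285
gripper_force: 25.0
```

move_arm(
  series=[
    [0, 0, -0.0015, 0, 0, 0],
    [0, 0, -0.0015, 0, 0, 0],
  ],
)

```text
clock: 5.05
position: [0.6298, 0.031, 0.058]
ee_rot: [3.117, 0.269, -0.163]
force: [-2.2, -0.5, 3.5]
width: 0.282
gripper_force: 25.0
```

move_arm(
  series=[
    [0, 0, -0.0015, 0, 0, 0],
    [0, 0, -0.0015, 0, 0, 0],
  ],
)

```text
clock: 5.25
position: [0.6299, 0.0309, 0.058]
ee_rot: [3.117, 0.269, -0.163]
force: [-4.4, -0.3, 14.5]
width: 0.277
gripper_force: 25.0
```

move_arm(
  series=[
    [0, 0, 0.0016, 0, 0, 0],
    [-0.008, -0.0014, 0.0025, 0, 0, 0],
    [-0.018, -0.0031, 0.0035, 0, 0, 0],
    [-0.03, -0.0052, 0.0048, 0, 0, 0],
    [-0.03, -0.0052, 0.0048, 0, 0, 0],
  ],
)

```text
clock: 5.75
position: [0.6061, 0.0267, 0.0605]
ee_rot: [3.117, 0.269, -0.164]
force: [-1.3, 0.1, 7.6]
width: 0.281
gripper_force: 25.0
```

```bash
cat >> h.py <<'E'
def look(f):
    F=[];P=[];I=[];D=[]
    for i in range(6):
        s=readout.observe();F.append(s['force']);P.append(s['position'])
        im,X=cloud('scene');I.append(im.astype(float));D.append(X)
    I=np.mean(I,0); np.save(f,I); print('t',s['clock'],'F',np.mean(F,0).round(2),'P',np.mean(P,0).round(4)); return I,np.nanmean(D,0)
def diff(a,b):  # bottle's free left part in the scene picture, plus a still reference
    A=np.load(a);B=np.load(b)
    for n,(r,c) in dict(bottle=(slice(222,252),slice(308,346)),ref=(slice(240,300),slice(296,312)),wall=(slice(206,222),slice(290,340))).items():
        print(n,np.abs(A[r,c]-B[r,c]).mean().round(3),end=' ')
    ph=cv2.phaseCorrelate(A[218:256,304:348].mean(-1),B[218:256,304:348].mean(-1)); print('shift',np.round(ph[0],3))
E
python3 - <<'E'
from h import *
I,X=look('a1.npy'); I,X=look('a2.npy'); diff('a1.npy','a2.npy')
E
```

```text
t 6.0 F [-1.8  -0.52  8.94] P [0.6062 0.0267 0.0605]
t 6.3 F [-2.61 -0.77 10.03] P [0.6062 0.0267 0.0605]
bottle 0.654 ref 0.286 wall 0.299 shift [0.451 0.006]
```

move_arm(
  series=[
    [0, 0, 0.001, 0, 0, 0],
    [-0.002, -0.0004, 0.0012, 0, 0, 0],
    [-0.002, -0.0004, 0.0012, 0, 0, 0],
  ],
)

```text
clock: 6.65
position: [0.6053, 0.0267, 0.0606]
ee_rot: [3.117, 0.269, -0.164]
force: [0.2, 0.8, -0.9]
width: 0.285
gripper_force: 25.0
```

```bash
python3 - <<'E'
from h import *
I,X=look('a3.npy'); I,X=look('a4.npy'); diff('a1.npy','a3.npy'); diff('a3.npy','a4.npy')
A=np.load('a1.npy')[200:300,280:440]; B=np.load('a4.npy')[200:300,280:440]
save(np.vstack([B,128+np.clip((B-A)*8,-127,127)]).astype(np.uint8),'d1.png',3)
E
```

```text
t 6.9 F [-0.09  0.18  0.21] P [0.6054 0.0267 0.0606]
t 7.2 F [-0.26  0.06 -1.  ] P [0.6055 0.0267 0.0607]
bottle 3.187 ref 0.289 wall 0.305 shift [ 0.538 -0.141]
bottle 0.736 ref 0.283 wall 0.302 shift [ 0.454 -0.023]
```

View pics/d1.png

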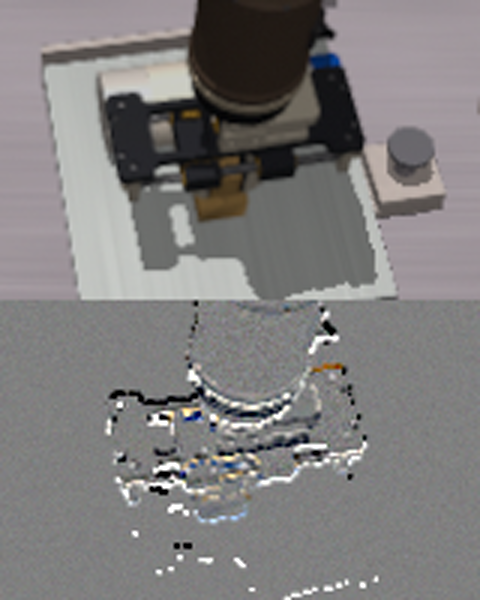

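The difference image shows only the arm moving. The bottle, at (140,75), is unchanged, so the chock isn't touching it yet. I'll go on in small steps.

move_arm(
  series=[
    [-0.0015, -0.0003, 0.0001, 0, 0, 0],
    [-0.003, -0.0005, 0.0002, 0, 0, 0],
    [-0.003, -0.0005, 0.0002, 0, 0, 0],
    [-0.003, -0.0005, 0.0002, 0, 0, 0],
  ],
)

```text
clock: 7.65
position: [0.6035, 0.0264, 0.061]
ee_rot: [3.117, 0.27, -0.163]
force: [-0.4, 0.9, -3.8]
width: 0.28
gripper_force: 25.0
```

```bash
sed -i 's/bottle=(slice(222,252),slice(308,346))/bottle=(slice(218,229),slice(310,338))/; s/^    ph=.*$/    print()/' h.py; python3 - <<'E'
from h import *
look('a5.npy'); diff('a1.npy','a4.npy'); diff('a4.npy','a5.npy')
E
```

```text
t 7.9 F [-0.1  -0.02 -2.82] P [0.6035 0.0264 0.061 ]
bottle 0.284 ref 0.288 wall 0.305 
bottle 0.71 ref 0.302 wall 0.371
```

move_arm(
  series=[
    [-0.0015, -0.0003, 0.0001, 0, 0, 0],
    [-0.0015, -0.0003, 0.0001, 0, 0, 0],
    [-0.0015, -0.0003, 0.0001, 0, 0, 0],
  ],
)

```text
clock: 8.25
position: [0.6026, 0.0262, 0.0612]
ee_rot: [3.117, 0.27, -0.163]
force: [1.8, 0.6, -2.2]
width: 0.282
gripper_force: 25.0
```

```bash
python3 - <<'E'
from h import *
look('a6.npy'); diff('a4.npy','a6.npy')
E
```

```text
t 8.5 F [ 0.83  0.21 -2.64] P [0.6026 0.0262 0.0612]
bottle 2.472 ref 0.317 wall 0.564
```

```bash
python3 - <<'E'
from h import *
a,b,c=[np.load(f'a{i}.npy')[200:260,295:355] for i in (4,5,6)]
g=lambda d:128+np.clip(d*8,-127,127)
save(np.hstack([c,g(b-a),g(c-b)]).astype(np.uint8),'d2.png',4.4)
E
```

```text
(no output)
```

View pics/d2.png

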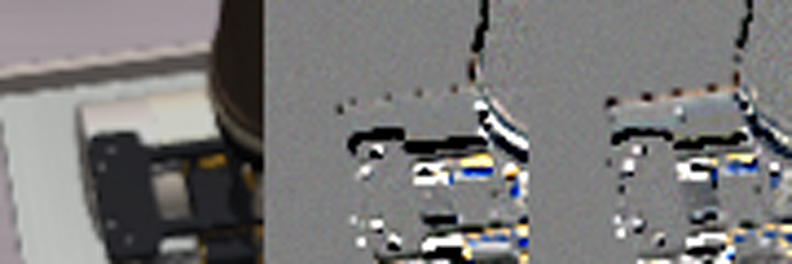

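The upper bottle edge barely changed in the first step and clearly in the second, so contact came at about x=0.6037 and the bottle has rolled up by less than 1 mm. Fz shows the chock hanging slightly off the plate. I'll lower it about 0.4 mm, which also eases the bottle back to the pins.

move_arm(
  series=[
    [0, 0, -0.0006, 0, 0, 0],
    [0, 0, -0.0006, 0, 0, 0],
    [0, 0, -0.0006, 0, 0, 0],
  ],
)

```text
clock: 8.85
position: [0.6025, 0.0262, 0.0609]
ee_rot: [3.117, 0.269, -0.163]
force: [-0.0, -0.3, 2.6]
width: 0.281
gripper_force: 25.0
```

```bash
python3 - <<'E'
from h import *
look('a7.npy'); diff('a4.npy','a7.npy'); diff('a6.npy','a7.npy')
for i in (5,6,7):
  A=np.load('a4.npy');B=np.load(f'a{i}.npy'); print(i,np.abs(A-B)[217:224,313:338].sum().round(0))
E
```

```text
t 9.1 F [-0.38 -0.28  3.16] P [0.6025 0.0262 0.0609]
bottle 2.025 ref 0.333 wall 0.543 
bottle 0.762 ref 0.285 wall 0.348 
5 396.0
6 1399.0
7 1187.0
```

move_arm(
  series=[
    [0.0008, 0.0001, -0.0001, 0, 0, 0],
    [0.0008, 0.0001, -0.0001, 0, 0, 0],
    [0.0008, 0.0001, -0.0001, 0, 0, 0],
  ],
)

```text
clock: 9.45
position: [0.6026, 0.0261, 0.0609]
ee_rot: [3.117, 0.27, -0.165]
force: [-2.2, -0.4, 7.1]
width: 0.28
gripper_force: 25.0
```

```bash
python3 - <<'E'
from h import *
look('a8.npy')
for i in (5,6,7,8):
  A=np.load('a4.npy');B=np.load(f'a{i}.npy'); print(i,np.abs(A-B)[217:224,313:338].sum().round(0))
E
```

```text
t 9.7 F [-2.62 -0.57  7.25] P [0.6026 0.0262 0.0609]
5 396.0
6 1399.0
7 1187.0
8 1380.0
```

move_arm(
  series=[
    [0, 0, 0.0006, 0, 0, 0],
    [0.0003, 0, 0.0006, 0, 0, 0],
    [0.0003, 0, 0.0006, 0, 0, 0],
  ],
)

```text
clock: 10.05
position: [0.6027, 0.0261, 0.0609]
ee_rot: [3.117, 0.27, -0.165]
force: [-3.1, -1.4, 4.3]
width: 0.283
gripper_force: 25.0
```

```bash
python3 - <<'E'
from h import *
look('a9.npy')
for i in (5,6,7,8,9):
  A=np.load('a4.npy');B=np.load(f'a{i}.npy'); print(i,np.abs(A-B)[217:224,313:338].sum().round(0))
E
```

```text
t 10.3 F [-3.85 -0.78  4.46] P [0.6027 0.0262 0.0609]
5 396.0
6 1399.0
7 1187.0
8 1380.0
9 1359.0
```

move_arm(
  series=[
    [0, 0, 0.0004, 0, 0, 0],
    [0, 0, 0.0004, 0, 0, 0],
    [0, 0, 0.0004, 0, 0, 0],
  ],
)

```text
clock: 10.65
position: [0.6038, 0.0263, 0.0611]
ee_rot: [3.117, 0.27, -0.162]
force: [0.1, 0.0, -2.8]
width: 0.282
gripper_force: 25.0
```

```bash
python3 - <<'E'
from h import *
look('a10.npy')
for i in (5,6,8,9,10):
  A=np.load('a4.npy');B=np.load(f'a{i}.npy'); print(i,np.abs(A-B)[217:224,313:338].sum().round(0))
E
```

```text
t 10.9 F [ 0.78 -0.1  -2.89] P [0.6037 0.0263 0.0612]
5 396.0
6 1399.0
8 1380.0
9 1359.0
10 384.0
```

move_arm(
  series=[
    [-0.0004, 0, 0, 0, 0, 0],
    [-0.0004, 0, -0.0005, 0, 0, 0],
    [-0.0004, 0, -0.0005, 0, 0, 0],
  ],
)

```text
clock: 11.25
position: [0.6029, 0.0262, 0.0609]
ee_rot: [3.117, 0.27, -0.163]
force: [1.2, 0.1, -2.7]
width: 0.288
gripper_force: 25.0
```

```bash
python3 - <<'E'
from h import *
look('a11.npy')
for i in (5,10,11):
  A=np.load('a4.npy');B=np.load(f'a{i}.npy'); print(i,np.abs(A-B)[217:224,313:338].sum().round(0))
E
```

```text
t 11.5 F [ 0.78  0.26 -2.83] P [0.6029 0.0262 0.0609]
5 396.0
10 384.0
11 711.0
```

move_arm(
  series=[
    [0, 0, -0.0004, 0, 0, 0],
    [0, 0, -0.0004, 0, 0, 0],
    [0, 0, -0.0004, 0, 0, 0],
  ],
)

```text
clock: 11.85
position: [0.603, 0.0262, 0.0609]
ee_rot: [3.117, 0.269, -0.163]
force: [-0.8, -0.3, 1.4]
width: 0.276
gripper_force: 25.0
```

move_arm(
  series=[
    [0, 0, 0, 0, 0, 0],
    [0, 0, 0, 0, 0, 0],
    [0, 0, 0, 0, 0, 0],
    [0, 0, 0, 0, 0, 0],
  ],
  claw=0.2,
)

```text
clock: 12.25
position: [0.6029, 0.0263, 0.0607]
ee_rot: [3.117, 0.27, -0.163]
force: [0.2, -0.5, 0.4]
width: 0.575
gripper_force: 0.0
```

```bash
python3 - <<'E'
from h import *
look('a12.npy')
for i in (5,10,11,12):
  A=np.load('a4.npy');B=np.load(f'a{i}.npy'); print(i,np.abs(A-B)[217:224,313:338].sum().round(0))
E
```

```text
t 12.5 F [ 0.14  0.26 -0.03] P [0.603  0.0262 0.0607]
5 396.0
10 384.0
11 711.0
12 614.0
```

The chock is released and the bottle is steady. Retreating straight up along the tool axis.

move_arm(
  series=[
    [0.003, 0.0005, 0.028, 0, 0, 0],
    [0.007, 0.0012, 0.07, 0, 0, 0],
    [0.0125, 0.0021, 0.12, 0, 0, 0],
    [0.018, 0.0031, 0.18, 0, 0, 0],
    [0.018, 0.0031, 0.18, 0, 0, 0],
  ],
)

```text
clock: 13.05
position: [0.6202, 0.0292, 0.2021]
ee_rot: [3.118, 0.269, -0.147]
force: [0.5, 0.1, 0.4]
width: 0.603
gripper_force: 0.0
```

```bash
python3 - <<'E'
from h import *
s=readout.observe(); print(s['joints'].round(3) if hasattr(s['joints'],'round') else s['joints'],s['position'],s['ee_rot'])
im,X=cloud('wrist'); np.savez('w3.npz',im=im,X=X)
im2,X2=cloud('scene')
save(np.hstack([im[100:400],np.zeros((300,4,3),np.uint8)])[:, :],'w3.png',1)
p=np.array([.566,.1886])
for n,Y in [('wrist',X),('scene',X2)]:
    m=(Y[...,2]>.056)&(Y[...,2]<.072)&(np.hypot(Y[...,0]-p[0],Y[...,1]-p[1])<.03); b=Y[m]
    if len(b)>9: print(n,len(b),b.mean(0).round(4),cv2.minAreaRect((b[:,:2]*1000).astype(np.float32)),b[:,2].max())
    m=(Y[...,2]>.015)&(Y[...,2]<.055)&(np.hypot(Y[...,0]-p[0],Y[...,1]-p[1])<.05)&(Y[...,1]>.155); print('box z',np.percentile(Y[m][:,2],[5,50,80,95]).round(4))
save(cv2.resize(im2[200:310,280:440],(640,440),interpolation=cv2.INTER_CUBIC),'s3.png')
A=np.load('a4.npy'); print(np.abs(A-im2)[217:224,313:330].mean())
E
```

```text
[-0.053  0.511 -0.126  1.516  0.067  1.213 -1.591] [0.62019348 0.02923463 0.20207628] [ 3.11820055  0.26948915 -0.14676713]
wrist 1064 [0.5699 0.1866 0.0639] ((568.4876098632812, 187.77328491210938), (38.67857360839844, 39.808448791503906), 22.932294845581055) 0.0662363165239035
box z [0.0186 0.028  0.0288 0.0297]
scene 180 [0.5675 0.1893 0.0647] ((565.6743774414062, 190.27931213378906), (38.40842819213867, 40.120643615722656), 17.963539123535156) 0.06940669930001953
box z [0.0171 0.0285 0.0311 0.0331]
68.27077497665732
```

View pics/s3.png

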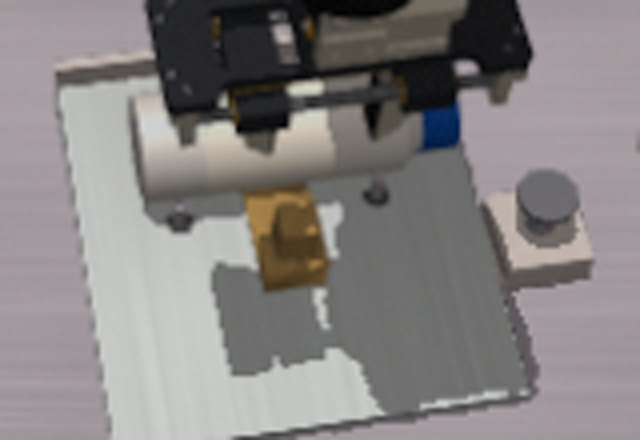

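The picture shows the chock (245–328, 185–290) square against the bottle's low side, midway between the pins at (180,220) and (377,192), with the pad still up at (547,195). Now to the pad, fingers shut and turned 90° so the gripper body clears the bottle.

move_arm(
  series=[
    [-0.01, 0.04, 0, 0.009, -0.05, 0],
    [-0.03, 0.09, 0, 0.017, -0.0985, 0],
    [-0.05, 0.14, 0, 0.017, -0.0985, 0],
    [-0.071, 0.19, 0, 0.017, -0.0985, 0],
    [-0.071, 0.2133, 0, 0.017, -0.0985, 0],
  ],
  claw=-1,
)

```text
clock: 13.65
position: [0.5596, 0.1927, 0.1943]
ee_rot: [-3.128, -0.279, 0.006]
force: [-0.7, 0.4, -0.2]
width: 0.218
gripper_force: 0.0
```

move_arm(
  series=[
    [0, 0, 0, 0, 0, 0.14],
    [0, 0, 0, 0, 0, 0.28],
    [0, 0, 0, 0, 0, 0.42],
    [0, 0, 0, 0, 0, 0.56],
    [0, 0, 0, 0, 0, 0.7],
  ],
)

```text
clock: 14.15
position: [0.5627, 0.1877, 0.1941]
ee_rot: [2.821, 1.382, -0.004]
force: [-0.3, -0.6, 0.2]
width: 0.011
gripper_force: 0.0
```

move_arm(
  series=[
    [0, 0, 0, 0, 0, 0.14],
    [0, 0, 0, 0, 0, 0.28],
    [0, 0, 0, 0, 0, 0.42],
    [0, 0, 0, 0, 0, 0.56],
    [0, 0, 0, 0, 0, 0.7],
  ],
)

```text
clock: 14.65
position: [0.5628, 0.1877, 0.1941]
ee_rot: [-2.138, -2.301, 0.003]
force: [-0.2, -0.8, 0.8]
width: 0.009
gripper_force: 0.0
```

move_arm(
  series=[
    [0, 0, 0, 0, 0, 0.1],
    [0, 0, 0, 0, 0, 0.1],
    [0, 0, 0, 0, 0, 0.1],
  ],
)

```text
clock: 14.95
position: [0.563, 0.1879, 0.1946]
ee_rot: [-2.026, -2.4, 0.002]
force: [-0.5, -0.2, 0.2]
width: 0.006
gripper_force: 0.0
```

```bash
python3 - <<'E'
from h import *
s=readout.observe(); print(s['joints'],s['position'],R.from_rotvec(s['ee_rot']).as_matrix().round(3).tolist())
p=np.array([.567,.189])
for n in ('wrist','top'):
    im,Y=cloud(n)
    m=(Y[...,2]>.056)&(Y[...,2]<.072)&(np.hypot(Y[...,0]-p[0],Y[...,1]-p[1])<.03); b=Y[m]
    if len(b)>9: print(n,len(b),b.mean(0).round(4),cv2.minAreaRect((b[:,:2]*1000).astype(np.float32)),b[:,2].max())
E
```

```text
[-0.03954732  0.47116847 -0.5334599   1.65900562  0.26348147  1.08549571
 -0.48071381] [0.5629684  0.1879394  0.19461922] [[-0.168, 0.986, -0.002], [0.986, 0.168, -0.0], [-0.0, -0.002, -1.0]]
wrist 1111 [0.5673 0.1892 0.0642] ((567.3766479492188, 188.74481201171875), (38.39253616333008, 38.821983337402344), 88.96239471435547) 0.0664298643884641
```

move_arm(
  series=[
    [0.006, 0.0015, -0.05, 0, 0, 0],
    [0.006, 0.0015, -0.1, 0, 0, 0],
    [0.006, 0.0015, -0.135, 0, 0, 0],
    [0.006, 0.0015, -0.16, 0, 0, 0],
    [0.006, 0.0015, -0.16, 0, 0, 0],
  ],
)

```text
clock: 15.55
position: [0.5659, 0.1887, 0.0729]
ee_rot: [-2.022, -2.402, 0.007]
force: [-0.8, -0.3, 0.3]
width: 0.003
gripper_force: 0.0
```

move_arm(
  series=[
    [0, 0, -0.006, 0, 0, 0],
    [0, 0, -0.012, 0, 0, 0],
    [0, 0, -0.018, 0, 0, 0],
    [0, 0, -0.024, 0, 0, 0],
    [0, 0, -0.024, 0, 0, 0],
  ],
)

```text
clock: 16.05
position: [0.568, 0.1898, 0.0577]
ee_rot: [2.022, 2.404, 0.001]
force: [0.0, -0.7, 0.2]
width: 0.004
gripper_force: 0.0
```

move_arm(
  series=[
    [0, 0, -0.004, 0, 0, 0],
    [0, 0, -0.008, 0, 0, 0],
    [0, 0, -0.012, 0, 0, 0],
    [0, 0, -0.012, 0, 0, 0],
  ],
)

```text
clock: 16.45
position: [0.5677, 0.1896, 0.0482]
ee_rot: [-2.022, -2.404, 0.0]
force: [-0.1, -0.4, -0.1]
width: 0.006
gripper_force: 0.3
```

```bash
python3 - <<'E'
from h import *
I,Y=look('b1.npy')
p=np.array([.567,.189]); m=(np.hypot(Y[...,0]-p[0],Y[...,1]-p[1])<.022)&(Y[...,2]<.068)
h=Y[m][:,2]; print(np.histogram(h,bins=np.arange(.02,.07,.004)))
save(cv2.resize(I[190:310,280:440],(720,540),interpolation=cv2.INTER_CUBIC).clip(0,255).astype(np.uint8),'s4.png')
E
```

```text
t 16.7 F [-0.14 -0.3  -0.19] P [0.5674 0.1894 0.0483]
(array([ 0,  0, 58,  0,  0,  3, 17, 44,  3,  2,  7,  4]), array([0.02 , 0.024, 0.028, 0.032, 0.036, 0.04 , 0.044, 0.048, 0.052,
       0.056, 0.06 , 0.064, 0.068]))
```

View pics/s4.png

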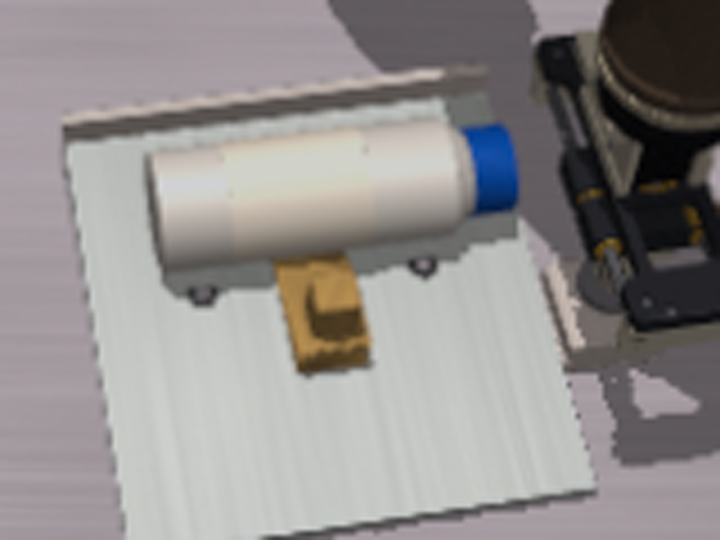

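The pad is sinking with the fingertips (about 49 mm) and the pins are lower. Bottle and chock are undisturbed. I'll carry on to the stop.

move_arm(
  series=[
    [0, 0, -0.004, 0, 0, 0],
    [0, 0, -0.008, 0, 0, 0],
    [0, 0, -0.012, 0, 0, 0],
    [0, 0, -0.012, 0, 0, 0],
  ],
)

```text
clock: 17.15
position: [0.5676, 0.1896, 0.0391]
ee_rot: [-2.022, -2.404, 0.0]
force: [0.2, -0.4, -0.2]
width: 0.005
gripper_force: 0.0
```

move_arm(
  series=[
    [0, 0, -0.001, 0, 0, 0],
    [0, 0, -0.0022, 0, 0, 0],
    [0, 0, -0.0022, 0, 0, 0],
  ],
)

```text
clock: 17.45
position: [0.5677, 0.1897, 0.0383]
ee_rot: [2.022, 2.404, -0.0]
force: [-2.1, -1.1, 5.6]
width: 0.006
gripper_force: 2.8
```

move_arm(
  series=[
    [0, 0, -0.0012, 0, 0, 0],
    [0, 0, -0.0012, 0, 0, 0],
    [0, 0, -0.0012, 0, 0, 0],
  ],
)

```text
clock: 17.75
position: [0.5678, 0.1897, 0.0382]
ee_rot: [2.021, 2.404, 0.0]
force: [-3.7, -2.0, 14.6]
width: 0.007
gripper_force: 7.0
```

Firm stop at 38 mm, with 14.6 N. Retreating straight up and well clear.

move_arm(
  series=[
    [0, 0, 0.006, 0, 0, 0],
    [0, 0, 0.03, 0, 0, 0],
    [0, 0, 0.09, 0, 0, 0],
    [0, 0, 0.15, 0, 0, 0],
    [0, 0, 0.2, 0, 0, 0],
  ],
)

```text
clock: 18.25
position: [0.5679, 0.19, 0.1894]
ee_rot: [2.021, 2.405, 0.002]
force: [0.4, 0.3, -0.7]
width: 0.004
gripper_force: 0.0
```

move_arm(
  series=[
    [0, 0.06, 0, 0, 0, 0],
    [0, 0.12, 0, 0, 0, 0],
    [0, 0.12, 0, 0, 0, 0],
    [0, 0.12, 0, 0, 0, 0],
  ],
)

```text
clock: 18.65
position: [0.567, 0.2811, 0.1868]
ee_rot: [-2.018, -2.407, 0.0]
force: [0.6, -0.9, 0.2]
width: 0.002
gripper_force: 0.0
```

```bash
python3 - <<'E'
from h import *
I,Y=look('b2.npy')
p=np.array([.567,.189]); m=(np.hypot(Y[...,0]-p[0],Y[...,1]-p[1])<.016); print('pad z',np.nanmedian(Y[m][:,2]))
A=np.load('b1.npy'); print('bottle diff',np.abs(A-I)[218:245,315:375].mean())
save(cv2.resize(I[190:310,280:440],(720,540),interpolation=cv2.INTER_CUBIC).clip(0,255).astype(np.uint8),'s5.png')
E
```

```text
t 18.9 F [ 0.37 -0.47 -0.11] P [0.5678 0.2789 0.1868]
pad z 0.03968610065350857
bottle diff 0.39903978052126193
```

View pics/s5.png

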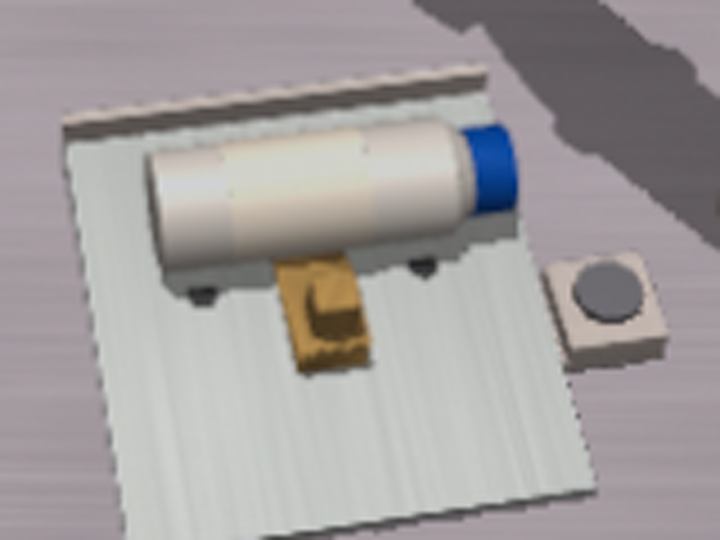

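The pins have sunk, with only dark holes left at (203,295) and (423,266). The pad is down at (608,292), and the bottle lies still against the chock. Handing in.

```bash
python3 -c "
from cell import ticket; print(ticket.sign_off())"
```

```text
the job is handed in; nothing more can be done
None
```

The chock is snug and square against the middle of the bottle's low side and let go of, the pad is pressed to its stop with the pins sunk, the bottle lay still against the chock in the last picture, and the job was handed in at about 19 s; no verdict came back.

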